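Set the slide stainer's speed and switch it on

ROBOT

A 6-joint arm with a two-finger parallel gripper is mounted at the origin on the work surface. World frame = base frame: x ahead of the robot, y to its left, z up, the work surface at z = 0. Lengths are in m, angles in rad, forces in N, time in s.
With the tool pointing down it reaches from about 0.425 to 1.125 m from the base axis. Payload 14.9 kg.
Tool frame: the origin (TCP) lies between the finger pads, 19 mm behind the fingertips; this is the grasp point; z points along the fingers, y is the line along which they close (so a half turn about z gives the same grasp; the last joint's range is limited). The gripper opens to 91 mm and grips with 3 to 60 N. Pads are 32 mm wide; open, the fingers measure 118 mm over their backs; the gripper's body (76 mm by 178 mm) begins 60 mm behind the grasp point.
Start: joints at [-1.23, 0.379, 1.734, -0, 1.028, -0.033], TCP at [0.256, -0.652, 0.233] pointing down, gripper open.
Joint ranges: [-2.77, 2.77], [-0.74, 2.19], [0, 2.66], [-1.06, 4.2], [0.31, 2.87], [-3.08, 3.08]. Speed limits (rad/s): [1.89, 1.89, 2.39, 3.14, 3.14, 3.14].

INTERFACE

Orientations are given as a rotation vector (axis times angle).
In Python, from cell import status, read_camera, camera_model, workorder gives the robot as it stands.
- The arm moves only by the shell command python3 -m creep 'ROWS'. ROWS is JSON, a list of rows, each a list of 7 numbers: the opening, from 0 (shut) to 1 (fully open), then the shift along the tool's x, y, z as a fraction of full scale, then the turn, a rotation vector about the tool's x, y, z as a fraction of full scale. In form: [[fingers, tx, ty, tz, ax, ay, az], ...]. A call has exactly 8 rows; each row is the pose to reach, as a shift and turn from the pose commanded when the call began, along the tool's axes at that moment; what a row does not reach only later rows make up. Full scale, the value 1, is 800 mm for a shift and 60 degrees for a turn. A row lasts 1/12 s, in which the tool goes at most 41.7 mm and 7.16 degrees, less where a joint would pass 70% of its speed; a pose out of reach is approached as far as the arm can. A call with a number of a shift or a turn outside -1 to 1 is refused whole. A call with a gripper value outside its range is refused whole. The fingers move at their own pace and stop on an object; the grip force is fixed at half the most. Time passes only in rows, so rows that repeat a pose let the fingers close, or fill a call up. It gives the time, the measured TCP pose, the force, the opening and the grip force at its end, in the units of the state.
- status.read_state(): the state, without advancing time (a new reading comes with each control period).
- read_camera(name): name is "scene" or "top" or "wrist"; returns the picture (480x640x3 uint8, red, green, blue); there is no depth.
- camera_model(name): a dict with "camera_matrix" (3x3 intrinsics, pixels), "R" (3x3) and "t" (3): a world point X has camera coordinates R X + t; the wrist camera has in their place "tool_from_camera" (4x4, takes a point from camera to tool coordinates, whose origin is the TCP and whose axes are the flange's). Camera axes: x right, y down, z forward; pixel columns grow to the right and rows downward; lengths in m; the calibration is good to about 2 mm. A picture is of the moment at which its call begins: read the wrist's pose just before it. camera_model takes no time and is no camera call.
- workorder.sign_off(): hands the job in; it is judged then, once.
The state is a dict: "time": time; "qpos": joint angles; "dq": joint speeds; "tau": joint torques, N m; "ee_pos": TCP position; "tool_rot": TCP orientation; "ft_force": force on the tool from outside, world axes, zero at the start; "torque": the same for the moment, N m; "finger_gap": finger opening in m; "grip_force": force on a finger pad.
Only numpy, scipy, OpenCV 4.12 (cv2) and the standard library are available. Lean on these libraries where they do the work, as an engineer would, in place of code of your own. Each camera call takes 0.05 s, during which the arm holds its last target. There are 200 camera calls.

TASK

Turn the slide stainer's blue speed sleeve until numeral 5 clicks in at the red index, and only then throw the red-balled power lever fully over to on (towards the tub). Leave the sleeve at 5 and leave the glassware, bottles and boxes standing where they are.

Things in the scene. Friction and masses are not known exactly. Their poses are not given: they have to be found in the camera images.
- stainer: Slide stainer fixed to the bench: white casing 220 mm (x) by 330 mm (y), top face 70 mm above the bench, with a blue open tub of slides along its far side (x from +112 to +212, 78 high). Origin: on the bench under the middle of the white casing; x points from the controls' front to the tub, y to the left along the casing, z up.
- speed_sleeve (a joint): Angle of the blue speed sleeve, rad: 0 when numeral 0 stands at the index, and it grows as the sleeve is turned clockwise seen from above. The numerals 0 to 8 stand 0.5236 rad (30 degrees) apart, so numeral n is at n x 0.5236; there is a detent click at every numeral (about 0.15 N m to leave it) and a stop at 0 and at 8.
- sleeve_grip (a point): Point on the vertical axis of the blue ribbed sleeve, 105 mm above the bench (the TCP height for a grip), at stainer x -20, y -70. The sleeve is a 48 dia cylinder from 77 to 121 above the bench.
- sleeve_disc (a point): Centre of the top face, 77 mm above the bench, of the white disc at the sleeve's foot (142 dia, 6 thick, turns with the sleeve). It carries black numerals 0 to 8, 19 high, increasing counterclockwise seen from above, their tops towards the axis, each with a tick at the rim; the rest of the disc is blank.
- scale_index (a point): Top of the red index bar (16 mm long) fixed on the casing at the disc's rim, on the stainer's -x side of the sleeve, 81 from its axis, 79 above the bench. The numeral next to it is the set value.
- power_lever (a joint): Angle of the power lever, rad: 0 = off (leaning to the stainer's -x), 1.0 = fully on (leaning to its +x, towards the tub). It swings in the stainer's x-z plane and stays where it is left.
- power_lever_tip (a point): Centre of the red ball (26 mm dia) at the end of the power lever, a 10 dia steel rod. The pivot is at stainer x 0, y 110, 92 above the bench, in a black block 70 x 50 whose top is 95 above the bench; the ball is 80 from the pivot, so when off it is at x -38, y 110, 162 above the bench.
- wash_bottle: Bystander: white wash bottle with a red cap, 64 dia x 160 high (mm). Origin at the centre of its underside.
- dropper: Bystander: small amber dropper bottle with a black cap, 34 dia x 65 high, standing on the casing 20 left of the casing's middle and 75 towards the tub (mm). Origin at the centre of its underside.
- beaker: Bystander: clear bluish beaker, 72 dia x 90 high (mm). Origin at the centre of its underside.
- slide_box: Bystander: flat green slide box, 100 x 160 x 30 high (mm). Origin at the centre of its underside.
- flask: Bystander: clear conical flask, 76 dia x 103 high (mm). Origin at the centre of its underside.
- petri: Bystander: flat petri dish, 90 dia x 16 high (mm). Origin at the centre of its underside.

How it is judged:
By the outcome, as a careful person would: the job done as asked, in the order asked, and still so for the second after the job is handed in, with the robot touching nothing.
It also fails if it takes over 67 s, if anything falls off the work surface, if the arm or the gripper's body presses on something with over 40 N, if the wrist force passes 120 N, or if a joint passes its speed limit or range.

## Working session

There is one attempt and no reset: what is moved stays moved. The work goes in short steps, Python scripts to look and compute and a shell command to move; the robot and the scene stay as the last step left them, time stands still between calls to the robot, and variables do not carry over. Pictures are saved under pics/ and viewed, at most 10 in all, crops included, and the job is handed in when it is done.

```bash
mkdir -p pics; python3 - <<'E'
from cell import status, read_camera, camera_model
import cv2, numpy as np
s=status.read_state(); print(s)
for n in("scene","top"):
    im=read_camera(n); cv2.imwrite(f"pics/{n}0.png",im[...,::-1]); m=camera_model(n); print(n,m)
print(camera_model("wrist"))
E
```

```text
{'time': 0.0, 'qpos': array([-1.23030584e+00,  3.79428210e-01,  1.73481562e+00, -4.59340164e-06,
        1.02848881e+00, -3.32636443e-02]), 'dq': array([-6.97962159e-05, -1.10030168e-03, -6.16344962e-04,  1.81677785e-07,
        3.33418844e-04,  1.67109653e-03]), 'tau': array([ 2.07674770e-03, -7.63737273e+01, -4.34355390e+01,  6.52651442e-02,
        4.23827022e-02, -1.06722043e-04]), 'ee_pos': array([ 0.25546385, -0.65129287,  0.23205725]), 'tool_rot': array([-3.08578807e+00, -5.83474869e-01,  2.79998161e-04]), 'ft_force': array([ 0.34870013,  0.82996864, -0.19298778]), 'torque': array([0.02901967, 0.00712587, 0.01701997]), 'grip_force': 0.0, 'finger_gap': 0.09117114800580012}
scene {'camera_matrix': array([[532.02205808,   0.        , 324.82816623],
       [  0.        , 532.02205808, 242.06526635],
       [  0.        ,   0.        ,   1.        ]]), 'R': array([[-0.32047698,  0.94725094, -0.00318621],
       [ 0.61794293,  0.20651272, -0.75861653],
       [-0.71794223, -0.24508803, -0.65152959]]), 't': array([ 0.15741858, -0.24578206,  1.61357921])}
top {'camera_matrix': array([
[... 183 characters left out ...]
59, -0.0105483 ],
       [-0.98044205,  0.01564064, -0.19618549],
       [ 0.19632077,  0.00762688, -0.98051006]]), 't': array([0.0329824 , 0.58149888, 0.98328556])}
{'camera_matrix': array([[353.92368972,   0.        , 323.45130825],
       [  0.        , 353.92368972, 238.49868905],
       [  0.        ,   0.        ,   1.        ]]), 'tool_from_camera': array([[ 8.05440329e-04, -9.70162110e-01, -2.42455833e-01,
         6.88217287e-02],
       [ 9.99999535e-01,  9.09775298e-04, -3.18365482e-04,
         6.67527067e-06],
       [ 5.29446455e-04, -2.42455464e-01,  9.70162392e-01,
        -1.52093300e-01],
       [ 0.00000000e+00,  0.00000000e+00,  0.00000000e+00,
         1.00000000e+00]])}
```

View pics/top0.png

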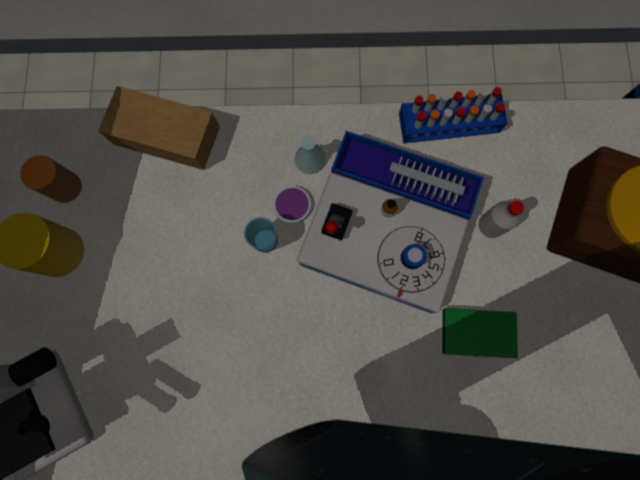

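View pics/scene0.png

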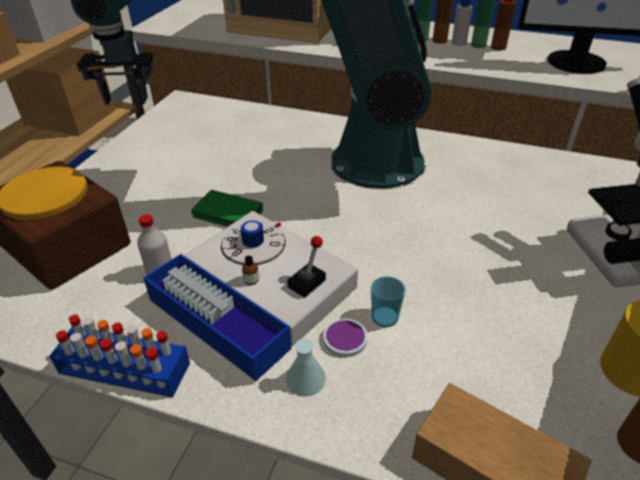

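The top view shows the sleeve at (414,256), the red index at about (401,293) and the lever's ball at (331,228). The scene view shows the ball at (316,241) and the sleeve at (252,233). Next I fit the stainer pose from these.

```bash
cat > h.py <<'E'
from cell import status, read_camera, camera_model
import cv2, numpy as np
from scipy.spatial.transform import Rotation as Ro
def ray(n,uv,pose=None):
    m=camera_model(n); d=np.linalg.solve(m["camera_matrix"],[uv[0],uv[1],1.])
    if n!="wrist": return -m["R"].T@m["t"], m["R"].T@d
    T=m["tool_from_camera"]; p,r=pose; R=Ro.from_rotvec(r).as_matrix()
    return p+R@T[:3,3], R@T[:3,:3]@d
def onz(n,uv,z,pose=None):
    o,d=ray(n,uv,pose); return o+d*(z-o[2])/d[2]
def two(r1,r2):
    A=np.c_[r1[1],-r2[1]]; s=np.linalg.lstsq(A,r2[0]-r1[0],rcond=None)[0]
    a=r1[0]+s[0]*r1[1]; b=r2[0]+s[1]*r2[1]; return (a+b)/2,np.linalg.norm(a-b)
def blobs(im,kind,amin=8,box=None):
    h=cv2.cvtColor(im,cv2.COLOR_RGB2HSV); H,S,V=[h[...,i].astype(int) for i in range(3)]
    m=((H<8)|(H>172))&(S>140)&(V>70) if kind=="red" else (abs(H-112)<14)&(S>120)&(V>60)
    m=m.astype(np.uint8)
    if box: k=np.zeros_like(m); k[box[1]:box[3],box[0]:box[2]]=1; m*=k
    n,l,st,c=cv2.connectedComponentsWithStats(m)
    return [(c[i].round(1),st[i]) for i in range(1,n) if st[i][4]>=amin]
E
python3 - <<'E'
from h import *
t=cv2.imread("pics/top0.png")[...,::-1].copy(); s=cv2.imread("pics/scene0.png")[...,::-1].copy()
for k in("red","blue"):
    print(k,"top",blobs(t,k,8,(295,180,450,310))); print(k,"scene",blobs(s,k,8,(200,210,345,262)))
cv2.imwrite("pics/crop1.png",cv2.resize(t[215:305,360:460][...,::-1],None,fx=6,fy=6,interpolation=cv2.INTER_CUBIC))
E
```

```text
red top [(array([330.4, 226.9]), array([326, 222,  10,  11,  86], dtype=int32)), (array([399.4, 292.7]), array([398, 290,   4,   7,  18], dtype=int32))]
red scene [(array([277.4, 224.5]), array([276, 223,   4,   4,  11], dtype=int32)), (array([316.6, 241. ]), array([312, 236,  10,  11,  80], dtype=int32))]
blue top [(array([407. , 194.1]), array([362, 180,  88,  31, 259], dtype=int32)), (array([385.7, 181.2]), array([377, 180,  15,   5,  42], dtype=int32)), (array([395.7, 184.3]), array([393, 182,   6,   5,  15], dtype=int32)), (array([402.4, 186.9]), array([399, 185,   6,   5,  17], dtype=int32)), (array([409.5, 189. ]), array([408, 187,   4,   5,  13], dtype=int32)), (array([419. , 192.8]), array([412, 190,  13,   6,  36], dtype=int32)), (array([429.7, 195.6]), array([428, 193,   4,   6,  13], dtype=int32)), (array([435.8, 198.2]), array([433, 196,   6,   5,  16], dtype=int32)), (array([442.2, 200.7]), array([439, 199,   6,   5,  19], dtype=int32)), (array([414.1, 255.4]), array([404, 244,  22,  23, 214], dtype=int32))]
blue scene [(array([251.5, 229.6]), array([241, 222,  21,  13, 113], dtype=int32))]
```

View pics/crop1.png

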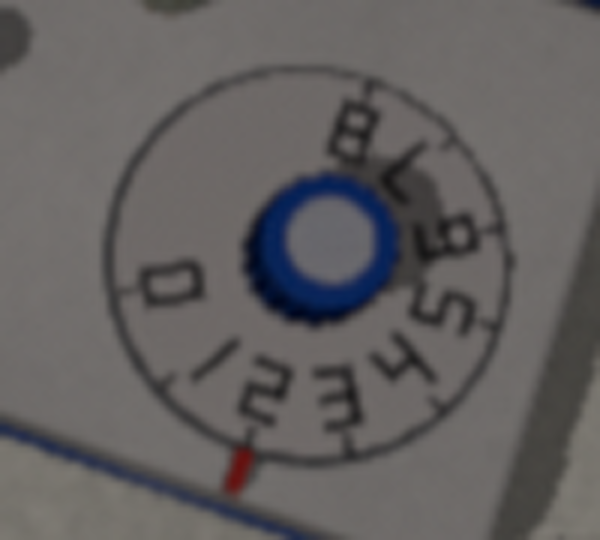

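Numeral 2 is at the index, so the sleeve must turn 3 clicks, 90° clockwise (about +tool z). Now the pose.

```bash
cat >> h.py <<'E'
def plan(goal,zdir_y):
    """shift to goal in tool axes (of 800 mm) and turn about tool z (of 60 deg) that brings tool y along zdir_y"""
    s=status.read_state(); R=Ro.from_rotvec(s["tool_rot"]).as_matrix()
    y=R.T@np.r_[zdir_y,0]; a=np.degrees(np.arctan2(-y[0],y[1])); a=(a+90)%180-90
    print("t",s["time"],"shift",(R.T@(np.array(goal)-s["ee_pos"])/.8).round(4),"turn deg",a.round(2),"q",s["qpos"].round(3),"tilt",R[:,2].round(4),"ft",s["ft_force"].round(1))
E
python3 - <<'E'
from h import *
ball=two(ray("top",(330.4,226.9)),ray("scene",(316.6,241)))
slv=two(ray("top",(415,255)),ray("scene",(251.5,229)))
print("ball",ball,"sleeve tri",slv)
P=np.array([onz("top",(330.4,226.9),.162)[:2],onz("top",(399.4,292.7),.079)[:2],onz("top",(360+331/6,215+240/6),.121)[:2]])
Q=np.array([[-.038,.110],[-.101,-.07],[-.02,-.07]])
print("scene index",onz("scene",(277.4,224.5),.079),P)
Pc,Qc=P.mean(0),Q.mean(0)
p,q=(P-Pc)@[1,1j],(Q-Qc)@[1,1j]
th=np.angle((p*q.conj()).sum()); c,s=np.cos(th),np.sin(th); R=np.array([[c,-s],[s,c]]); o=Pc-R@Qc
print("yaw",np.degrees(th),"o",o,"res mm",((Q@R.T+o-P)*1e3).round(1))
g=o+R@[-.02,-.07]; print("grip",g,"lever off",o+R@[-.038,.11],"on",o+R@[.038,.11])
for a in(0,30,60,90,120,150):
    print(a,end=" "); plan([*g,.105],np.array([np.cos(np.radians(a)),np.sin(np.radians(a))]))
E
```

```text
ball (array([0.59057715, 0.01588853, 0.16430959]), np.float64(0.001281068953441905)) sleeve tri (array([ 0.53901558, -0.15941599,  0.11081454]), np.float64(0.004399703441936834))
scene index [ 0.46949399 -0.12525731  0.079     ] [[ 0.59130935  0.01527351]
 [ 0.46401865 -0.12997043]
 [ 0.53806151 -0.16001416]]
yaw -22.24240941307154 o [ 0.5839714  -0.10237633] res mm [[-0.9 -1.5]
 [-0.   1. ]
 [ 0.9  0.4]]
grip [ 0.53896277 -0.15959716] lever off [0.59043682 0.01382263] on [ 0.66078171 -0.01494535]
0 t 0.1 shift [ 0.5543 -0.4427  0.1594] turn deg -68.58 q [-1.23   0.379  1.735 -0.     1.029 -0.033] tilt [-4.e-04  1.e-03 -1.e+00] ft [-0.1  0.5  0.5]
30 t 0.1 shift [ 0.5543 -0.4427  0.1594] turn deg 81.42 q [-1.23   0.379  1.735 -0.     1.029 -0.033] tilt [-4.e-04  1.e-03 -1.e+00] ft [-0.1  0.5  0.5]
60 t 0.1 shift [ 0.5543 -0.4427  0.1594] turn deg 51.42 q [-1.23   0.379  1.735 -0.     1.029 -0.033] tilt [-4.e-04  1.e-03 -1.e+00] ft [-0.1  0.5  0.5]
90 t 0.1 shift [ 0.5543 -0.4427  0.1594] turn deg 21.42 q [-1.23   0.379  1.735 -0.     1.029 -0.033] tilt [-4.e-04  1.e-03 -1.e+00] ft [-0.1  0.5  0.5]
120 t 0.1 shift [ 0.5543 -0.4427  0.1594] turn deg -8.58 q [-1.23   0.379  1.735 -0.     1.029 -0.033] tilt [-4.e-04  1.e-03 -1.e+00] ft [-0.1  0.5  0.5]
150 t 0.1 shift [ 0.5543 -0.4427  0.1594] turn deg -38.58 q [-1.23   0.379  1.735 -0.     1.029 -0.033] tilt [-4.e-04  1.e-03 -1.e+00] ft [-0.1  0.5  0.5]
```

```bash
python3 -m creep '[[1,0.04,-0.032,0,0,0,0],[1,0.08,-0.064,0,0,0,0],[1,0.12,-0.096,0,0,0,0],[1,0.16,-0.128,0,0,0,0],[1,0.2,-0.16,0,0,0,0],[1,0.24,-0.192,0,0,0,0],[1,0.27,-0.216,0,0,0,0],[1,0.3,-0.24,0,0,0,0]]'
python3 -m creep '[[1,0.04,-0.032,0,0,0,0],[1,0.08,-0.064,0,0,0,0],[1,0.12,-0.096,0,0,0,0],[1,0.16,-0.128,0,0,0,0],[1,0.2,-0.16,0,0,0,0],[1,0.23,-0.185,0,0,0,0],[1,0.254,-0.203,0,0,0,0],[1,0.254,-0.203,0,0,0,0]]'
python3 - <<'E'
from h import *
s=status.read_state(); im=read_camera("wrist"); cv2.imwrite("pics/w1.png",im[...,::-1])
pose=(s["ee_pos"],s["tool_rot"])
for k in("blue","red"):
    for c,st in blobs(im,k,60): print(k,c,st,onz("wrist",c,.121 if k=="blue" else .079,pose))
plan([.539,-.160,.105],np.array([-.36,.93]))
E
```

```text
time: 0.77
ee_pos: [0.4094, -0.3834, 0.2326]
tool_rot: [-3.086, -0.585, 0.0]
ft_force: [-0.3, -0.4, -0.1]
finger_gap: 0.0912
grip_force: 0.0
time: 1.43
ee_pos: [0.5403, -0.1568, 0.2326]
tool_rot: [-3.086, -0.588, -0.0]
ft_force: [-0.3, -1.2, -0.1]
finger_gap: 0.0913
grip_force: 0.0
blue [475.8  82.2] [  315     0   287   193 18672] [ 0.68539402 -0.21243138  0.121     ]
blue [324.7 235.8] [ 294  205   63   66 1803] [ 0.54531035 -0.15567445  0.121     ]
red [77.4 71.5] [  51   48   54   48 1904] [0.58840583 0.07344701 0.079     ]
red [633.5 243.2] [625 225  15  37 385] [ 0.63127368 -0.41823209  0.079     ]
red [266.7 291.4] [260 285  14  13  93] [ 0.46697098 -0.12919872  0.079     ]
t 1.4833 shift [-0.0013  0.0019  0.1594] turn deg 0.42 q [-0.327  0.164  2.015  0.     0.963  0.867] tilt [-3.e-04  2.e-04 -1.e+00] ft [-0.  -0.4  0. ]
```

View pics/w1.png

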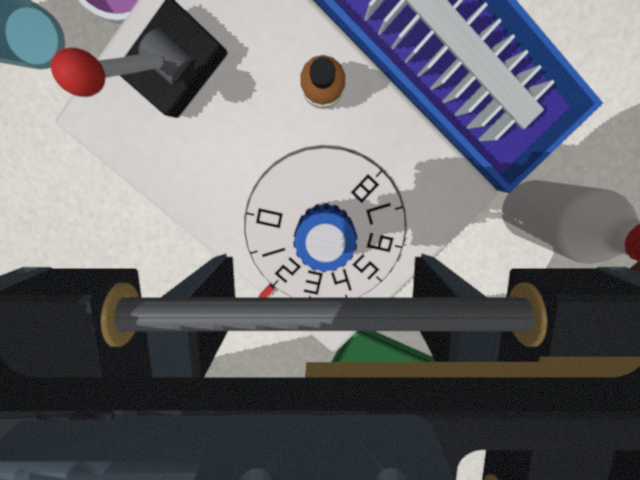

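The wrist picture shows the sleeve cap at (324,242), the index at (267,291) next to numeral 2, and the ball at (77,71). The sleeve is at about (0.5405,-0.159), so I descend, grip and turn 90°.

```bash
python3 -m creep '[[1,-0.001,0.002,0.03,0,0,0],[1,-0.001,0.002,0.06,0,0,0],[1,-0.001,0.002,0.09,0,0,0],[1,-0.001,0.002,0.12,0,0,0],[1,-0.001,0.002,0.14,0,0,0],[1,-0.001,0.002,0.159,0,0,0],[1,-0.001,0.002,0.159,0,0,0],[0,-0.001,0.002,0.159,0,0,0]]'
python3 -m creep '[[0,0,0,0,0,0,0],[0,0,0,0,0,0,0],[0,0,0,0,0,0,0],[0,0,0,0,0,0,0],[0,0,0,0,0,0,0],[0,0,0,0,0,0,0],[0,0,0,0,0,0,0],[0,0,0,0,0,0,0]]'
```

```text
time: 2.15
ee_pos: [0.5379, -0.1622, 0.1051]
tool_rot: [-3.086, -0.582, 0.002]
ft_force: [0.6, -0.4, -0.2]
finger_gap: 0.087
grip_force: 0.0
time: 2.82
ee_pos: [0.5374, -0.1593, 0.1058]
tool_rot: [-3.083, -0.581, 0.004]
ft_force: [-6.9, 26.8, 19.5]
finger_gap: 0.0476
grip_force: 30.0
```

```bash
python3 -m creep '[[0,0,-0.001,0,0,0,0],[0,0,-0.002,0,0,0,0],[0,0,-0.003,-0.0005,0,0,0],[0,0,-0.003,-0.0005,0,0,0],[0,0,-0.003,-0.0005,0,0,0],[0,0,-0.003,-0.0005,0,0,0],[0,0,-0.003,-0.0005,0,0,0],[0,0,-0.003,-0.0005,0,0,0]]'
```

```text
time: 3.48
ee_pos: [0.5374, -0.159, 0.1059]
tool_rot: [-3.086, -0.583, 0.001]
ft_force: [-2.3, 6.7, 3.0]
finger_gap: 0.0473
grip_force: 30.0
```

```bash
python3 -m creep '[[0,0,-0.001,0,0,0,0.1],[0,0,-0.001,0,0,0,0.2],[0,0,-0.001,0,0,0,0.3],[0,0,-0.001,0,0,0,0.4],[0,0,-0.001,0,0,0,0.5],[0,0,-0.001,0,0,0,0.6],[0,0,-0.001,0,0,0,0.7],[0,0,-0.001,0,0,0,0.75]]'
python3 -m creep '[[0,0,0,0,0,0,0.1],[0,0,0,0,0,0,0.2],[0,0,0,0,0,0,0.3],[0,0,0,0,0,0,0.4],[0,0,0,0,0,0,0.5],[0,0,0,0,0,0,0.6],[0,0,0,0,0,0,0.7],[0,0,0,0,0,0,0.75]]'
python3 -m creep '[[0,0,0,0,0,0,0],[0,0,0,0,0,0,0],[0,0,0,0,0,0,0],[0,0,0,0,0,0,0],[0,0,0,0,0,0,0],[0,0,0,0,0,0,0],[0,0,0,0,0,0,0],[0,0,0,0,0,0,0]]'
python3 - <<'E'
from h import *
s=status.read_state();print(s["torque"],s["qpos"]);im=read_camera("top")
cv2.imwrite("pics/t2.png",cv2.resize(im[215:305,360:460][...,::-1],None,fx=6,fy=6,interpolation=cv2.INTER_CUBIC))
E
```

```text
time: 4.15
ee_pos: [0.5373, -0.157, 0.1059]
tool_rot: [-3.071, 0.652, 0.002]
ft_force: [2.0, 23.4, 5.7]
finger_gap: 0.0474
grip_force: 30.0
time: 4.82
ee_pos: [0.5389, -0.1563, 0.1061]
tool_rot: [-2.586, 1.777, -0.0]
ft_force: [15.5, 35.9, -3.2]
finger_gap: 0.0471
grip_force: 30.0
time: 5.48
ee_pos: [0.5389, -0.1563, 0.1061]
tool_rot: [-2.591, 1.769, -0.0]
ft_force: [14.3, 34.7, -2.0]
finger_gap: 0.0475
grip_force: 30.0
[ 6.16086986 -2.43914879  0.1338114 ] [-0.32560138  0.35242343  2.06286897  0.00602516  0.72492752  2.43873985]
```

View pics/t2.png

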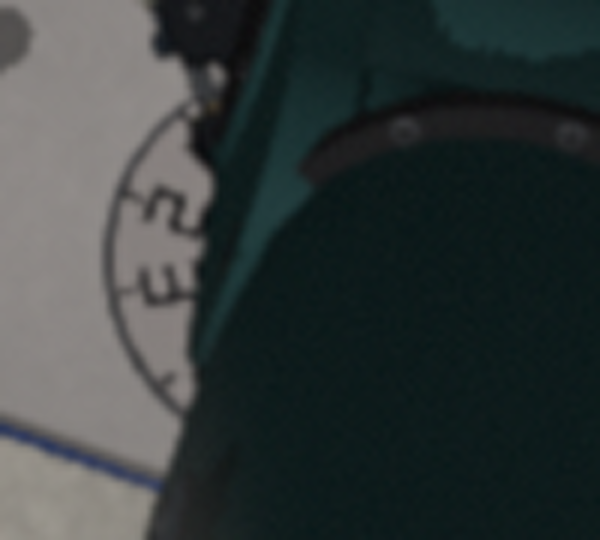

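The view shows numeral 3's tick at (125,290), where numeral 0's tick was, so the sleeve turned 90° to 5. I ease the side force, then open and rise.

```bash
python3 -m creep '[[0,-0.002,-0.002,0,0,0,0],[0,-0.004,-0.004,0,0,0,0],[0,-0.004,-0.004,0,0,0,0],[0,-0.004,-0.004,0,0,0,0],[1,-0.004,-0.004,0,0,0,0],[1,-0.004,-0.004,0,0,0,0],[1,-0.004,-0.004,0,0,0,0],[1,-0.004,-0.004,0,0,0,0]]'
python3 -m creep '[[1,0,0,0,0,0,0],[1,0,0,0,0,0,0],[1,0,0,-0.02,0,0,0],[1,0,0,-0.05,0,0,0],[1,0,0,-0.09,0,0,0],[1,0,0,-0.13,0,0,0],[1,0,0,-0.16,0,0,0],[1,0,0,-0.16,0,0,0]]'
python3 - <<'E'
from h import *
im=read_camera("wrist");cv2.imwrite("pics/w3.png",im[...,::-1])
y=22.24; c,s=np.cos(np.radians(y)),np.sin(np.radians(y))
for d in([c,-s],[s,c]): plan([.578,.019,.2],np.array(d))
E
```

```text
time: 6.2
ee_pos: [0.5394, -0.1546, 0.106]
tool_rot: [-2.595, 1.77, -0.0]
ft_force: [-0.0, 0.2, 0.8]
finger_gap: 0.0707
grip_force: 0.0
time: 6.87
ee_pos: [0.5415, -0.1553, 0.239]
tool_rot: [-2.594, 1.769, -0.011]
ft_force: [0.9, 0.0, 1.7]
finger_gap: 0.0912
grip_force: 0.0
t 6.9167 shift [-0.1854 -0.1228  0.0455] turn deg 43.66 q [-0.321  0.157  2.015  0.     0.965  2.447] tilt [ 0.0044 -0.0014 -1.    ] ft [ 0.3 -0.4 -0.1]
t 6.9167 shift [-0.1854 -0.1228  0.0455] turn deg -46.34 q [-0.321  0.157  2.015  0.     0.965  2.447] tilt [ 0.0044 -0.0014 -1.    ] ft [ 0.3 -0.4 -0.1]
```

View pics/w3.png

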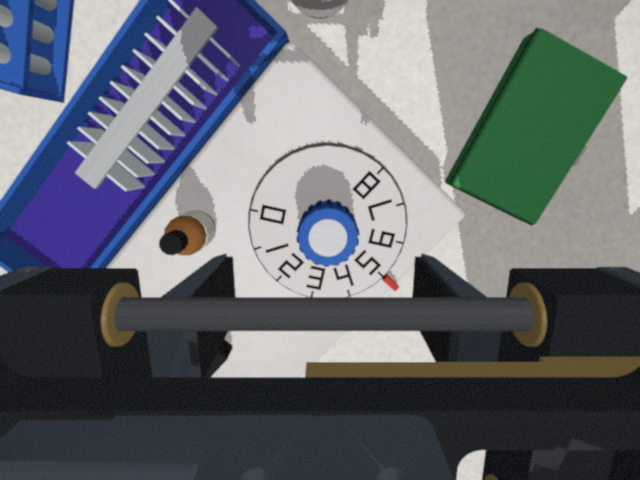

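The picture shows numeral 5 at the red index (390,283). Now the lever: I shut the fingers, go in front of the ball with tool x along stainer +x, and push.

```bash
python3 - <<'E'
from h import *
y=22.24; c,s=np.cos(np.radians(y)),np.sin(np.radians(y))
plan([.545,.0323,.24],np.array([s,c]))
E
```

```text
t 6.9167 shift [-0.2158 -0.0907 -0.0047] turn deg -46.34 q [-0.321  0.157  2.015  0.     0.965  2.447] tilt [ 0.0044 -0.0014 -1.    ] ft [ 0.3 -0.4 -0.1]
```

```bash
python3 -m creep '[[0,-0.03,-0.013,-0.003,0,0,-0.1],[0,-0.07,-0.03,-0.004,0,0,-0.2],[0,-0.11,-0.046,-0.004,0,0,-0.31],[0,-0.15,-0.063,-0.004,0,0,-0.42],[0,-0.18,-0.076,-0.004,0,0,-0.53],[0,-0.2,-0.084,-0.004,0,0,-0.64],[0,-0.216,-0.091,-0.004,0,0,-0.74],[0,-0.216,-0.091,-0.004,0,0,-0.772]]'
python3 -m creep '[[0,0,0,0,0,0,0],[0,0,0,0,0,0,0],[0,0,0,0,0,0,0],[0,0,0,0,0,0,0],[0,0,0,0,0,0,0],[0,0,0,0,0,0,0],[0,0,0,0,0,0,0],[0,0,0,0,0,0,0]]'
python3 - <<'E'
from h import *
y=22.24; c,s=np.cos(np.radians(y)),np.sin(np.radians(y))
plan([.545,.0323,.167],np.array([s,c])); plan([.634,-.004,.167],np.array([s,c]))
cv2.imwrite("pics/w4.png",read_camera("wrist")[...,::-1])
E
```

```text
time: 7.58
ee_pos: [0.5433, 0.035, 0.2358]
tool_rot: [3.085, -0.594, -0.003]
ft_force: [-0.6, -0.4, 0.7]
finger_gap: 0.0408
grip_force: 0.0
time: 8.25
ee_pos: [0.544, 0.0328, 0.2372]
tool_rot: [-3.082, 0.607, -0.0]
ft_force: [-0.3, 0.0, 0.5]
finger_gap: 0.0004
grip_force: 0.0
t 8.25 shift [0.0014 0.0001 0.0877] turn deg -0.04 q [0.017 0.129 2.046 0.    0.966 1.977] tilt [ 1.e-04  0.e+00 -1.e+00] ft [-0.3  0.   0.5]
t 8.25 shift [ 1.216e-01 -1.000e-04  8.770e-02] turn deg -0.04 q [0.017 0.129 2.046 0.    0.966 1.977] tilt [ 1.e-04  0.e+00 -1.e+00] ft [-0.3  0.   0.5]
```

View pics/w4.png

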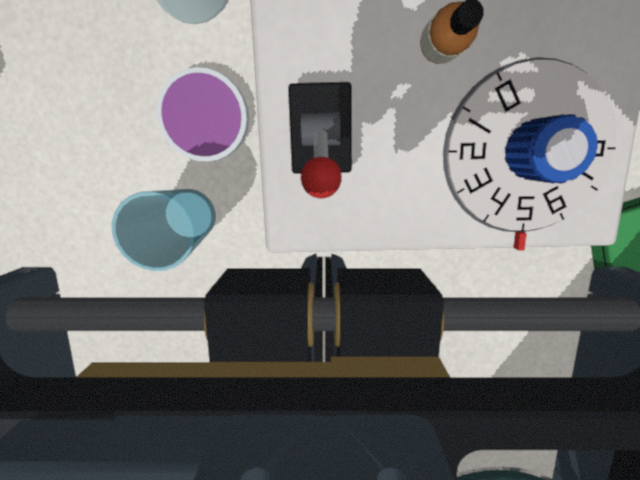

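The ball is at (321,177), directly ahead of the closed fingers at (323,265), and 5 is still at the index. I descend and push slowly.

```bash
python3 -m creep '[[0,0,0,0.03,0,0,0],[0,0,0,0.06,0,0,0],[0,0,0,0.088,0,0,0],[0,0,0,0.088,0,0,0],[0,0.01,0,0.088,0,0,0],[0,0.02,0,0.088,0,0,0],[0,0.03,0,0.088,0,0,0],[0,0.04,0,0.088,0,0,0]]'
python3 -m creep '[[0,0.01,0,0,0,0,0],[0,0.02,0,0,0,0,0],[0,0.03,0,0,0,0,0],[0,0.04,0,0,0,0,0],[0,0.05,0,0,0,0,0],[0,0.06,0,0,0,0,0],[0,0.07,0,0,0,0,0],[0,0.075,0,0,0,0,0]]'
python3 -m creep '[[0,0.002,0,0,0,0,0],[0,0.004,0,0,0,0,0],[0,0.006,0,0,0,0,0],[0,0.007,0,0,0,0,0],[0,0.007,0,0,0,0,0],[0,0.007,0,0,0,0,0],[0,0.007,0,0,0,0,0],[0,0.007,0,0,0,0,0]]'
```

```text
time: 8.97
ee_pos: [0.5753, 0.0204, 0.1682]
tool_rot: [-3.082, 0.607, -0.003]
ft_force: [-0.9, 0.6, 0.6]
finger_gap: 0.0004
grip_force: 0.8
time: 9.63
ee_pos: [0.63, -0.0024, 0.1666]
tool_rot: [3.082, -0.607, -0.0]
ft_force: [-5.1, 2.6, 0.5]
finger_gap: 0.0003
grip_force: 3.4
time: 10.3
ee_pos: [0.631, -0.0028, 0.1662]
tool_rot: [-3.082, 0.606, 0.013]
ft_force: [-24.7, 11.9, 16.7]
finger_gap: 0.0006
grip_force: 14.0
```

It met the stop (27 N with no further motion). I back off and check.

```bash
python3 -m creep '[[0,-0.01,0,0,0,0,0],[0,-0.03,0,0,0,0,0],[0,-0.06,0,0,0,0,0],[0,-0.09,0,0,0,0,0],[0,-0.12,0,0,0,0,0],[0,-0.15,0,-0.02,0,0,0],[0,-0.17,0,-0.06,0,0,0],[0,-0.19,0,-0.1,0,0,0]]'
python3 -m creep '[[0,-0.02,0,-0.02,0,0,0],[0,-0.02,0,-0.02,0,0,0],[0,-0.02,0,-0.02,0,0,0],[0,-0.02,0,-0.02,0,0,0],[0,-0.02,0,-0.02,0,0,0],[0,-0.02,0,-0.02,0,0,0],[0,-0.02,0,-0.02,0,0,0],[0,-0.02,0,-0.02,0,0,0]]'
python3 - <<'E'
from h import *
t=read_camera("top"); s=read_camera("scene")
bt=blobs(t,"red",30,(295,180,380,250)); bs=blobs(s,"red",30,(270,225,345,275)); print(bt,bs)
p,e=two(ray("top",bt[0][0]),ray("scene",bs[0][0])); c,sn=np.cos(np.radians(-22.24)),np.sin(np.radians(-22.24))
l=np.array([[c,sn],[-sn,c]])@(p[:2]-[.584,-.1024]); print("ball stainer",l,p[2],e,"angle",np.arctan2(l[0],p[2]-.092)+.496)
cv2.imwrite("pics/end.png",read_camera("wrist")[...,::-1])
E
```

```text
time: 10.97
ee_pos: [0.4919, 0.0538, 0.2468]
tool_rot: [3.082, -0.606, -0.003]
ft_force: [0.3, 0.0, -0.2]
finger_gap: 0.0005
grip_force: 0.0
time: 11.63
ee_pos: [0.4788, 0.0594, 0.2621]
tool_rot: [3.082, -0.607, -0.002]
ft_force: [0.0, 1.4, -0.3]
finger_gap: 0.0004
grip_force: 0.0
[(array([343.1, 195. ]), array([338, 190,  11,  11,  96], dtype=int32))] [(array([292.3, 260.4]), array([287, 255,  11,  12, 103], dtype=int32))]
ball stainer [0.03360775 0.11248833] 0.16165996520262393 0.0015607002745090292 angle 0.9455127604832658
```

View pics/end.png

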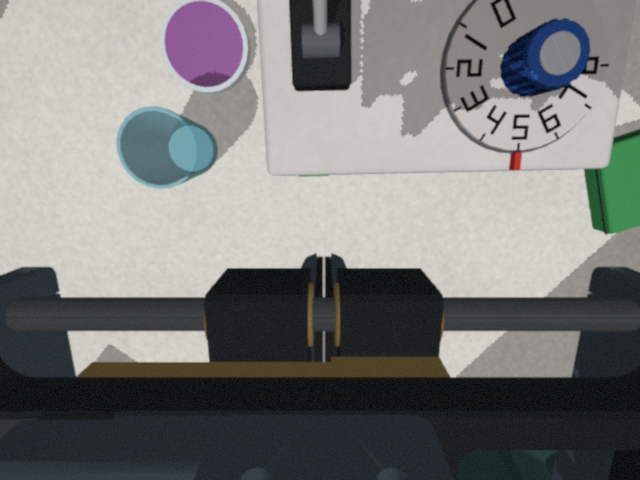

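Numeral 5 is at the index (517,158). The ball measures about 0.94 rad, slightly short of 1.0, so I press again on the ball itself and re-measure.

```bash
python3 -m creep '[[0,0.02,0,0.05,0,0,0],[0,0.05,0,0.1,0,0,0],[0,0.09,0,0.109,0,0,0],[0,0.13,0,0.109,0,0,0],[0,0.16,0,0.109,0,0,0],[0,0.18,0,0.109,0,0,0],[0,0.19,0,0.109,0,0,0],[0,0.195,0,0.109,0,0,0]]'
python3 -m creep '[[0,0.002,0,0,0,0,0],[0,0.004,0,0,0,0,0],[0,0.006,0,0,0,0,0],[0,0.008,0,0,0,0,0],[0,0.01,0,0,0,0,0],[0,0.012,0,0,0,0,0],[0,0.014,0,0,0,0,0],[0,0.014,0,0,0,0,0]]'
python3 -m creep '[[0,0.002,0,0,0,0,0],[0,0.003,0,0,0,0,0],[0,0.003,0,0,0,0,0],[0,0.003,0,0,0,0,0],[0,0.003,0,0,0,0,0],[0,0.003,0,0,0,0,0],[0,0.003,0,0,0,0,0],[0,0.003,0,0,0,0,0]]'
cat > m.py <<'E'
from h import *
t=read_camera("top"); s=read_camera("scene")
bt=blobs(t,"red",30,(295,180,380,250)); bs=blobs(s,"red",30,(270,225,345,275)); print(bt,bs)
p,e=two(ray("top",bt[0][0]),ray("scene",bs[0][0])); c,sn=np.cos(np.radians(-22.24)),np.sin(np.radians(-22.24))
l=np.array([[c,sn],[-sn,c]])@(p[:2]-[.584,-.1024]); print("ball stainer",l,p[2],e,"angle",np.arctan2(l[0],p[2]-.092)+.496)
E
python3 m.py
```

```text
time: 12.45
ee_pos: [0.6238, 0.0001, 0.1753]
tool_rot: [3.082, -0.607, -0.0]
ft_force: [-0.3, -0.2, 0.6]
finger_gap: 0.0004
grip_force: 0.0
time: 13.12
ee_pos: [0.631, -0.0027, 0.1753]
tool_rot: [-3.082, 0.606, 0.01]
ft_force: [-18.7, 9.0, 14.5]
finger_gap: 0.0006
grip_force: 10.8
time: 13.78
ee_pos: [0.6316, -0.0029, 0.1751]
tool_rot: [-3.082, 0.606, 0.016]
ft_force: [-31.1, 15.7, 22.6]
finger_gap: 0.0005
grip_force: 17.4
[] [(array([292.8, 260.6]), array([288, 255,  11,  12, 104], dtype=int32))]Traceback (most recent call last):
  File "m.py", line 4, in <module>
    p,e=two(ray("top",bt[0][0]),ray("scene",bs[0][0])); c,sn=np.cos(np.radians(-22.24)),np.sin(np.radians(-22.24))
                      ~~^^^
IndexError: list index out of range
```

It is firmly at the stop: 41 N moves nothing. I back off, check and hand in.

```bash
python3 -m creep '[[0,-0.01,0,0,0,0,0],[0,-0.03,0,0,0,0,0],[0,-0.06,0,0,0,0,0],[0,-0.09,0,0,0,0,0],[0,-0.12,0,0,0,0,0],[0,-0.15,0,-0.02,0,0,0],[0,-0.17,0,-0.06,0,0,0],[0,-0.19,0,-0.1,0,0,0]]'
python3 -m creep '[[0,-0.02,0,-0.02,0,0,0],[0,-0.02,0,-0.02,0,0,0],[0,-0.02,0,-0.02,0,0,0],[0,-0.02,0,-0.02,0,0,0],[0,-0.02,0,-0.02,0,0,0],[0,-0.02,0,-0.02,0,0,0],[0,-0.02,0,-0.02,0,0,0],[0,-0.02,0,-0.02,0,0,0]]'
python3 m.py && python3 -c "from cell import workorder; print(workorder.sign_off())"
```

```text
time: 14.55
ee_pos: [0.4931, 0.0532, 0.2556]
tool_rot: [3.082, -0.606, -0.004]
ft_force: [1.9, 0.6, 1.1]
finger_gap: 0.0003
grip_force: 0.0
time: 15.22
ee_pos: [0.4803, 0.0588, 0.2709]
tool_rot: [3.082, -0.607, -0.002]
ft_force: [0.0, -0.7, -1.1]
finger_gap: 0.0003
grip_force: 0.0
[(array([343.1, 195. ]), array([338, 190,  11,  11,  96], dtype=int32))] [(array([292.4, 260.4]), array([287, 255,  11,  12, 100], dtype=int32))]
ball stainer [0.03354028 0.11256081] 0.16166999305569685 0.0017545789346232789 angle 0.944670581285078
the job is handed in; nothing more can be done
None
```

The sleeve was turned from 2 to 5, and only then was the lever pushed to its on-side stop, where about 40 N moved it no further; the cameras put it at about 0.94 rad rather than 1.0. The job is handed in at 15 s, with no glassware, bottles or boxes seen to move.

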